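# Deal out welding jobs into the two job trays

## Task

Make up two equal welding jobs from the loose steel parts on the bench: first deal the two sleeves, one to each black-floored job tray, each standing over the post in the tray's wider bay; only then deal the two square bars, one to each tray, each lying flat in the narrower bay. Put the flanged bushing, flange down, flat on the bottom of the round white dish, whenever you like. Leave the cup and the marker where they are.

Things in the scene. Friction and masses are not known exactly. Their poses are not given: they have to be found in the camera images.
- sleeve_1: Plain steel sleeve (short tube) standing upright, 40 mm outside diameter, 30 mm bore right through, 24 mm high, about 0.1 kg; the two sleeves are alike. Origin: centre of its underside; z is the tube's axis, up. It starts on the bench.
- sleeve_2: Plain steel sleeve (short tube) standing upright, 40 mm outside diameter, 30 mm bore right through, 24 mm high, about 0.1 kg; the two sleeves are alike. Origin: centre of its underside; z is the tube's axis, up. It starts on the bench.
- bar_1: Square steel bar lying on the bench, 60 x 16 x 16 mm with a dark weld line round its middle, about 0.12 kg; the two bars are alike. Origin: the centre of the bar, 8 mm above what it lies on; x along its length. It may start at any yaw.
- bar_2: Square steel bar lying on the bench, 60 x 16 x 16 mm with a dark weld line round its middle, about 0.12 kg; the two bars are alike. Origin: the centre of the bar, 8 mm above what it lies on; x along its length. It may start at any yaw.
- flange: Flanged steel bushing standing on its flange: flange 52 mm diameter and 6 mm thick, above it a round hub of 30 mm outside diameter with an open bore of 22 mm, 26 mm high over all, about 0.16 kg. Grip it by the hub. Origin: centre of the flange's underside; z up along the hub.
- tray_a: Fixed job tray (two alike), black floor, metal rim, 112 x 164 mm (x, y), 10 high, walls 4, floor 3 thick. Origin: centre of underside; its y may point to the robot's left or right. Two bays 104 long in x: sleeve bay, wider (y -6 to +78 mm), with a post of 12 mm diameter at (0, +36), top 15 mm above the bench; bar bay, narrower (y -78 to -10 mm), flat, centre (0, -44).
- tray_b: Fixed job tray (two alike), black floor, metal rim, 112 x 164 mm (x, y), 10 high, walls 4, floor 3 thick. Origin: centre of underside; its y may point to the robot's left or right. Two bays 104 long in x: sleeve bay, wider (y -6 to +78 mm), with a post of 12 mm diameter at (0, +36), top 15 mm above the bench; bar bay, narrower (y -78 to -10 mm), flat, centre (0, -44).
- dish: Round white ceramic dish, fixed to the bench: 116 mm outside diameter at the rim, 12 mm high, walls 4 mm, flat bottom about 96 mm across whose top is 4 mm above the bench. Origin: centre of its underside; z up.
- cup: Bystander: clear plastic cup, 60 mm across the rim, 75 mm high, standing beside the work. Origin: centre of its underside.
- marker: Bystander: black marker pen with a red cap, 135 mm long, 18 mm thick, lying beside the work. Origin: centre of its underside; x along its length, towards the cap.
Mind the look-alikes: they are no part of the job. Leave any brown or orange look-alike of the tray_a alone.

How it is judged:
By the outcome, as a careful person would: the job done as asked, in the order asked, and still so for the second after the job is handed in, with the robot touching nothing.
It also fails if it takes over 109 s, if anything falls off the work surface, if the arm or the gripper's body presses on something with over 40 N, if the wrist force passes 120 N, or if a joint passes its speed limit or range.

## Robot

A 6-joint arm with a two-finger parallel gripper is mounted at the origin on the work surface. World frame = base frame: x ahead of the robot, y to its left, z up, the work surface at z = 0. Lengths are in m, angles in rad, forces in N, time in s.
With the tool pointing down it reaches from about 0.35 to 0.775 m from the base axis. Payload 5.5 kg.
Tool frame: the origin (TCP) lies at the very end of the fingers, on their centre line; the grasp point (between the pads) lies 19 mm behind it (grip_point_offset is the distance from the TCP to the grasp point, in m); z points along the fingers, y is the direction in which the jaws open and shut (so a half turn about z gives the same grasp; the last joint's range is limited). The gripper opens to 85 mm and grips with 20 to 120 N. Pads are 22 mm wide; open, the fingers measure 114 mm over their backs; the gripper's body (76 mm by 85 mm) begins 54 mm behind the grasp point. The pads swing forward as they close: fully open they stand 13 mm farther back than shut.
Start: joints at [1.047, 0.313, 0.046, 1.304, 0, 1.431], TCP at [0.215, 0.533, 0.231] pointing down, gripper open.
Joint ranges: [-2.76, 2.76], [-0.86, 1.69], [-1.03, 1.26], [-2.2, 2.34], [-1.47, 1.5], [-3.14, 3.14]. Speed limits (rad/s): [2.57, 2.57, 3.14, 3.14, 3.14, 3.14].

## Interface

Orientations are given as a unit quaternion [w, x, y, z].
In Python, from workcell import * gives the robot as it stands.
- The arm moves only by the shell command python3 -m crank 'ROWS' [OPENING] [FORCE]. ROWS is a JSON object of lists of equal length, an entry for each row: "travel": the shift along the tool's x, y, z in units of 40 mm (1.0 is 40 mm), a list of three; "turn": the turn about the tool's z in rad. In form: {"travel": [[x, y, z], ...], "turn": [turn, ...]}. A call has 1 to 5 rows; each row is the pose to reach, as a shift and turn from the pose commanded when the call began, along the tool's axes at that moment; what a row does not reach only later rows make up. A row lasts 1/12 s, in which the tool goes at most 41.7 mm and 7.16 degrees, less where a joint would pass 70% of its speed; a pose out of reach is approached as far as the arm can. A call with a gripper value outside its range is refused whole. OPENING is the finger opening in mm, from 0 to 85.4, set as the call begins (- or left out, the last holds). The fingers move at their own pace and stop on an object; FORCE is the grip in N (left out, the last holds). Time passes only in rows, so rows that repeat a pose let the fingers close. It gives the time, the measured TCP pose, the force and the opening at its end, in the units of the state.
- get_state(): the state, without advancing time (a new reading comes with each control period).
- read_camera(name): name is "scene" or "top" or "wrist"; returns a dict with "image" (400x640x3 uint8, red, green, blue), "K" (3x3 intrinsics, pixels), "R" (3x3) and "t" (3): a world point X has camera coordinates R X + t. Camera axes: x right, y down, z forward; pixel columns grow to the right and rows downward; lengths in m; the calibration is good to about 2 mm. A picture is of the moment at which its call begins. There is no depth.
- hand_in(): hands the job in, once; it reports no verdict.
The state is a dict: "clock": time; "joint_pos": joint angles; "qvel": joint speeds; "tau": joint torques, N m; "tcp_pos": TCP position; "orientation": TCP orientation; "wrist_force": force on the tool from outside, world axes, zero at the start; "ft_torque": the same for the moment, N m; "finger_gap": finger opening in m.
Only numpy, scipy, OpenCV 4.12 (cv2) and the standard library are available. Lean on these libraries where they do the work, as an engineer would, in place of code of your own. Each camera call takes 0.05 s, during which the arm holds its last target. There are 200 camera calls.

## Working session

There is one attempt and no reset: what is moved stays moved. The work goes in short steps, Python scripts to look and compute and a shell command to move; the robot and the scene stay as the last step left them, time stands still between calls to the robot, and variables do not carry over. Pictures are saved under pics/ and viewed, about 12 in all and at most 16, crops included, and the job is handed in when it is done.

```bash
ls; mkdir -p pics
python3 - <<'E'
from workcell import *
import cv2
for n in ("top","scene"):
    c=read_camera(n); cv2.imwrite(f"pics/{n}0.png",c["image"][:,:,::-1]); print(n,c["K"].tolist(),c["R"].tolist(),c["t"].tolist())
print(get_state())
E
```

```text
pics
top [[458.9397287895944, 0.0, 314.8700074808915], [0.0, 458.9397287895944, 201.61551907408224], [0.0, 0.0, 1.0]] [[0.01734738687686616, -0.999849491619112, -0.0002495546986714257], [-0.9877276155611567, -0.017098323759156778, -0.15524755966680734], [0.1552199266409316, 0.002939631546700287, -0.9878755655141763]] [-0.009506615182915998, 0.45287800407161977, 1.1054756763586806]
scene [[410.1689046195137, 0.0, 318.65765674388365], [0.0, 410.1689046195137, 199.46537285247598], [0.0, 0.0, 1.0]] [[-0.4233915156568344, 0.905778182599132, -0.017478798506245424], [0.5727540752803556, 0.2526766905626571, -0.7798123231239986], [-0.7019205038460933, -0.3401769744908032, -0.6257693123721633]] [0.18822065110282427, -0.208457075162474, 1.319418041130246]
{'clock': 0.1, 'joint_pos': array([1.04742745e+00, 3.13934758e-01, 4.51145288e-02, 1.30358930e+00,
       1.34582863e-05, 1.43119601e+00]), 'qvel': array([ 7.68000368e-04, -2.15534604e-03,  2.33815215e-03, -3.87583516e-04,
        1.71237505e-05, -4.75658497e-04]), 'tau': array([ 3.05049674e-03, -4.81723988e+01,  2.99244726e+01,  1.27037993e-02,
       -5.43128363e-05,  2.29885273e-06]), 'tcp_pos': array([0.2150738 , 0.53278844, 0.23050162]), 'orientation': array([-2.68868065e-04,  1.90708874e-01,  9.81646308e-01, -7.60497672e-04]), 'wrist_force': array([ 0.0670831 , -0.42850961, -0.13880108]), 'ft_torque': array([0.00060027, 0.00355544, 0.03567058]), 'finger_gap': 0.08529874608624452}
```

View pics/top0.png

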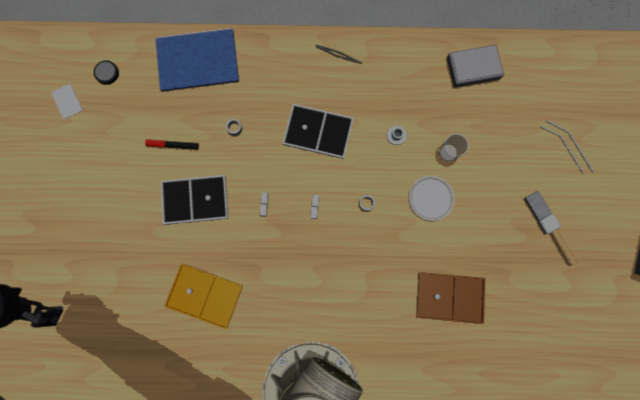

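View pics/scene0.png

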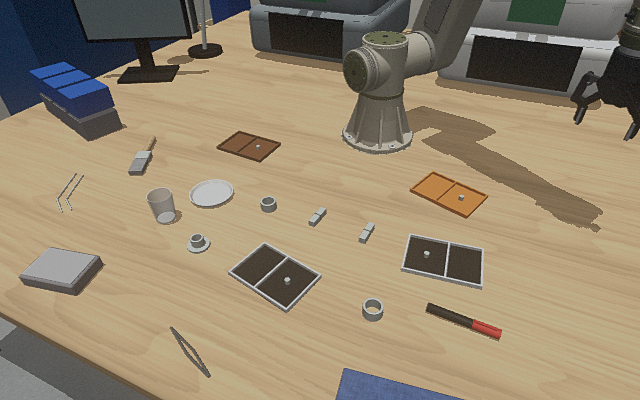

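Candidates: sleeves at (234,127) and (367,203); the flanged bushing at (397,134) is a look-alike, as is the dark puck at (105,72). Bars are at (264,204) and (315,206). Black trays are at (195,200) and (318,131), with the orange (204,295) and brown (450,298) ones to be left alone. The dish is at (431,198), the cup at (452,148) and the marker at (172,145).

```bash
cat > h.py <<'E'
from workcell import *
import numpy as np, cv2
from scipy.spatial.transform import Rotation as Rot
def ray(c,uv,z):
    R,t=np.array(c["R"]),np.array(c["t"]); C=-R.T@t
    d=R.T@np.linalg.solve(c["K"],[uv[0],uv[1],1.]); return C+d*(z-C[2])/d[2]
def tool():
    s=get_state(); q=s["orientation"]; return np.array(s["tcp_pos"]),Rot.from_quat([q[1],q[2],q[3],q[0]]).as_matrix(),s
def go(x,y,z,jaw=None):
    """rows needed: travel (40 mm units), turn; jaw = world direction (deg) of jaw axis"""
    p,M,s=tool(); tr=M.T@(np.array([x,y,z])-p)/.04; tn=0
    if jaw is not None:
        cur=np.degrees(np.arctan2(M[1,1],M[0,1])); d=(jaw-cur+90)%180-90; tn=-np.radians(d)
    print("travel",tr.round(3),"turn",round(tn,3),"j6",round(s["joint_pos"][5],2),"t",s["clock"])
E
python3 - <<'E'
from h import *
c=read_camera("top"); im=c["image"]; hsv=cv2.cvtColor(im,cv2.COLOR_RGB2HSV)
print("C",(-np.array(c["R"]).T@c["t"]).round(3))
roi=np.zeros(im.shape[:2],np.uint8); roi[95:250,130:480]=1
def comps(m,z,lo,name):
    for k in cv2.findContours(m*roi,cv2.RETR_EXTERNAL,cv2.CHAIN_APPROX_NONE)[0]:
        if cv2.contourArea(k)<lo: continue
        b=cv2.boxPoints(cv2.minAreaRect(k)); P=np.array([ray(c,u,z)[:2] for u in b]); ctr=P.mean(0)
        e1,e2=P[1]-P[0],P[2]-P[1]; e=e1 if np.linalg.norm(e1)>np.linalg.norm(e2) else e2
        print(name,b.mean(0).round(1),"xy",ctr.round(4),"r",np.hypot(*ctr).round(3),"size",(1e3*np.linalg.norm(e1)).round(),(1e3*np.linalg.norm(e2)).round(),"long",np.degrees(np.arctan2(e[1],e[0])).round(1)%180)
grey=((hsv[...,1]<55)&(hsv[...,2]>60)).astype(np.uint8)
comps(grey,.012,30,"grey")
dark=((hsv[...,2]<50)).astype(np.uint8)
comps(dark,.003,300,"dark")
cv2.imwrite("pics/crop1.png",cv2.resize(im[95:235,140:460,::-1],(800,350),interpolation=cv2.INTER_CUBIC))
E
```

```text
C [ 0.276 -0.005  1.162]
grey [366.5 202.5] xy [ 0.4567 -0.1326] r 0.476 size 38.0 39.0 long 179.8
grey [314.4 206.5] xy [ 0.4443 -0.0005] r 0.444 size 60.0 17.0 long 175.1
grey [263.5 203.5] xy [0.4496 0.1286] r 0.468 size 60.0 17.0 long 177.3
grey [431.3 197.8] xy [ 0.4721 -0.297 ] r 0.558 size 113.0 114.0 long 44.099999999999994
grey [193.5 199.2] xy [0.458  0.3066] r 0.551 size 171.0 114.0 long 96.7
grey [452.6 146.2] xy [ 0.608  -0.3553] r 0.704 size 81.0 61.0 long 117.8
grey [396.5 134.5] xy [ 0.6368 -0.2105] r 0.671 size 50.0 51.0 long 179.2
grey [233.5 126. ] xy [0.6524 0.2138] r 0.687 size 39.0 38.0 long 91.0
grey [317.5 130.5] xy [ 0.6443 -0.0051] r 0.644 size 115.0 168.0 long 77.4
dark [176.4 200.9] xy [0.4542 0.3528] r 0.575 size 64.0 101.0 long 7.0
dark [207.8 197.8] xy [0.4635 0.2727] r 0.538 size 80.0 101.0 long 6.099999999999994
dark [334.2 134.1] xy [ 0.6381 -0.0491] r 0.64 size 100.0 65.0 long 167.9
dark [304.3 127.2] xy [0.6555 0.0295] r 0.656 size 101.0 80.0 long 167.9
```

View pics/crop1.png

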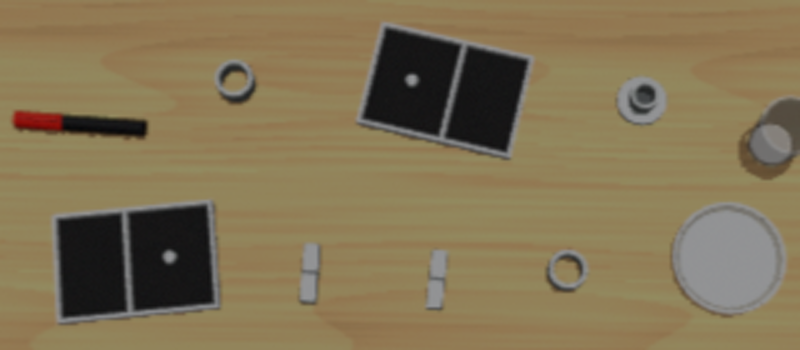

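The crop confirms the choices: two plain rings at crop (235,80) and (567,269), the bushing with a flange at (641,100), bars at (310,272) and (436,279), and black trays with posts at (412,80) and (169,257). The sizes agree with the description. I'll start with the far-left sleeve.

Run:
```python
from h import *
print(tool()[1].round(3)); go(.6524,.2138,.12,6.5)
```

```text
[[-0.927  0.374 -0.001]
 [ 0.374  0.927 -0.001]
 [ 0.    -0.001 -1.   ]]
travel [-13.123  -3.299   2.767] turn 1.074 j6 1.43 t 0.15
```

```bash
python3 -m crank '{"travel":[[-4.4,-1.1,0.6],[-4.4,-1.1,0.6],[-4.4,-1.1,0.6],[-4.4,-1.1,0.6],[-4.4,-1.1,0.6]],"turn":[0,0,0,0,0]}' 70 40
python3 -m crank '{"travel":[[-4.4,-1.1,0.6],[-4.4,-1.1,0.6],[-4.4,-1.1,0.6],[-4.4,-1.1,0.6],[-4.4,-1.1,0.6]],"turn":[0,0,0,0,0]}'
python3 -m crank '{"travel":[[-4.3,-1.1,0.6],[-4.3,-1.1,0.6],[-4.3,-1.1,0.6],[-4.3,-1.1,0.6],[-4.3,-1.1,0.6]],"turn":[0,0,0,0,0]}'
python3 -m crank '{"travel":[[0,0,0],[0,0,0],[0,0,0],[0,0,0],[0,0,0]],"turn":[0.54,0.54,0.54,0.54,0.54]}'
python3 -m crank '{"travel":[[0,0,0],[0,0,0],[0,0,0],[0,0,0],[0,0,0]],"turn":[0.54,0.54,0.54,0.54,0.54]}'
python3 - <<'E'
from h import *
go(.6524,.2138,.08,6.5)
c=read_camera("wrist"); cv2.imwrite("pics/w1.png",c["image"][:,:,::-1])
print(np.array(c["K"]).round(1).tolist(),np.array(c["R"]).round(4).tolist(),np.array(c["t"]).round(4).tolist(),tool()[0])
E
```

```text
clock: 0.57
tcp_pos: [0.3651, 0.4235, 0.2062]
orientation: [0.0, 0.192, 0.981, -0.001]
wrist_force: [-0.4, 0.4, -0.9]
finger_gap: 0.0696
clock: 0.98
tcp_pos: [0.5123, 0.3164, 0.1819]
orientation: [0.0, 0.193, 0.981, -0.001]
wrist_force: [-0.6, 0.1, 0.6]
finger_gap: 0.0695
clock: 1.4
tcp_pos: [0.6555, 0.2105, 0.1573]
orientation: [0.0, 0.193, 0.981, -0.001]
wrist_force: [-1.0, -0.3, -1.0]
finger_gap: 0.07
clock: 1.82
tcp_pos: [0.6511, 0.215, 0.1589]
orientation: [-0.001, 0.448, 0.894, -0.0]
wrist_force: [-0.4, 0.3, -0.3]
finger_gap: 0.0699
clock: 2.23
tcp_pos: [0.651, 0.2152, 0.159]
orientation: [-0.0, 0.67, 0.742, -0.0]
wrist_force: [-0.3, 0.2, -0.2]
finger_gap: 0.0698
travel [-0.039  0.032  1.976] turn -0.011 j6 1.67 t 2.2333
[[276.9, 0.0, 316.4], [0.0, 276.9, 199.2], [0.0, 0.0, 1.0]] [[0.9948, 0.1021, -0.0017], [0.0981, -0.9511, 0.2927], [0.0282, -0.2914, -0.9562]] [-0.669, 0.1238, 0.3538] [0.65104787 0.21522732 0.15901603]
```

View pics/w1.png

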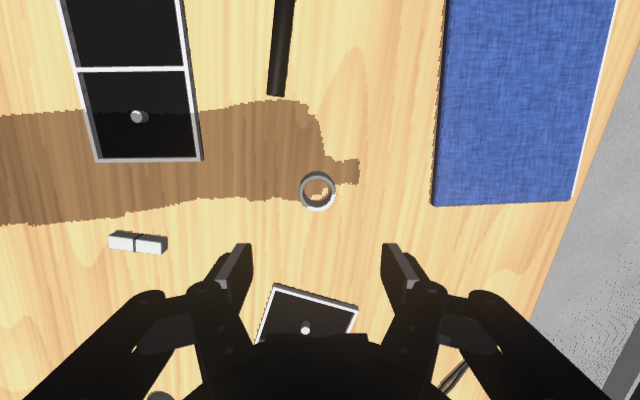

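The wrist view shows the sleeve at about (317,191), the post of the left tray at (138,117) and a bar at (138,243). I'll cross-check these against the top view.

```bash
cat >> h.py <<'E'
def grey(c,box,z,smax=60,vmin=70):
    x0,y0,x1,y1=box; h=cv2.cvtColor(c["image"],cv2.COLOR_RGB2HSV)[y0:y1,x0:x1]
    m=((h[...,1]<smax)&(h[...,2]>vmin)).astype(np.uint8)
    k=max(cv2.findContours(m,cv2.RETR_EXTERNAL,cv2.CHAIN_APPROX_NONE)[0],key=cv2.contourArea)
    b=cv2.boxPoints(cv2.minAreaRect(k))+[x0,y0]; P=np.array([ray(c,u,z)[:2] for u in b]); e1,e2=P[1]-P[0],P[2]-P[1]
    print(b.mean(0).round(1),"xy",P.mean(0).round(4),"size",(1e3*np.linalg.norm(e1)).round(1),(1e3*np.linalg.norm(e2)).round(1),"ang",[np.degrees(np.arctan2(e[1],e[0])).round(1)%180 for e in (e1,e2)])
E
python3 - <<'E'
from h import *
c=read_camera("wrist")
grey(c,(285,160,350,220),.012); grey(c,(105,225,175,260),.012)
grey(c,(125,105,155,130),.012)
E
```

```text
[316.5 191.5] xy [0.6512 0.2094] size 41.5 41.4 ang [np.float64(51.2), np.float64(140.7)]
[136.9 242.3] xy [0.4527 0.1282] size 24.0 65.6 ang [np.float64(76.9), np.float64(177.3)]
[136.5 116. ] xy [0.464 0.269] size 10.9 11.7 ang [np.float64(5.9), np.float64(85.5)]
```

Run:
```python
from h import *
go(.652,.212,.003,6.5)
```

```text
travel [-0.082  0.017  3.901] turn -0.006 j6 1.67 t 2.3333
```

```bash
python3 -m crank '{"travel":[[-0.08,0.02,0.9],[-0.08,0.02,1.8],[-0.08,0.02,2.6],[-0.08,0.02,3.0],[-0.08,0.02,3.2]],"turn":[0,0,0,0,0]}' 70 40
python3 -m crank '{"travel":[[0,0,0.25],[0,0,0.5],[0,0,0.7],[0,0,0.7],[0,0,0.7]],"turn":[0,0,0,0,0]}'
python3 -m crank '{"travel":[[0,0,0],[0,0,0],[0,0,0],[0,0,0],[0,0,0]],"turn":[0,0,0,0,0]}' 30 40
python3 -m crank '{"travel":[[0,0,0],[0,0,0],[0,0,0],[0,0,0],[0,0,0]],"turn":[0,0,0,0,0]}'
python3 -m crank '{"travel":[[0,0,-0.3],[0,0,-0.7],[0,0,-1.2],[0,0,-1.6],[0,0,-1.6]],"turn":[0,0,0,0,0]}'
python3 - <<'E'
from h import *
go(.4637,.271,.045,6.5)
c=read_camera("wrist"); cv2.imwrite("pics/w2.png",c["image"][:,:,::-1])
E
```

```text
clock: 2.75
tcp_pos: [0.6499, 0.2113, 0.0273]
orientation: [-0.002, 0.668, 0.744, -0.003]
wrist_force: [-0.7, -0.6, -0.2]
finger_gap: 0.0698
clock: 3.17
tcp_pos: [0.6531, 0.2116, 0.0035]
orientation: [0.0, 0.668, 0.744, 0.0]
wrist_force: [-0.5, 0.0, 0.2]
finger_gap: 0.07
clock: 3.58
tcp_pos: [0.6537, 0.2117, 0.0046]
orientation: [0.001, 0.668, 0.744, 0.001]
wrist_force: [-0.5, -0.8, 5.9]
finger_gap: 0.0382
clock: 4.0
tcp_pos: [0.6537, 0.2117, 0.0046]
orientation: [0.001, 0.668, 0.744, 0.001]
wrist_force: [-0.6, -1.0, 5.5]
finger_gap: 0.0384
clock: 4.42
tcp_pos: [0.6553, 0.212, 0.0717]
orientation: [0.002, 0.668, 0.744, 0.003]
wrist_force: [0.4, -0.1, -0.3]
finger_gap: 0.038
travel [ 1.978 -4.609  0.641] turn -0.006 j6 1.66 t 4.4167
```

View pics/w2.png

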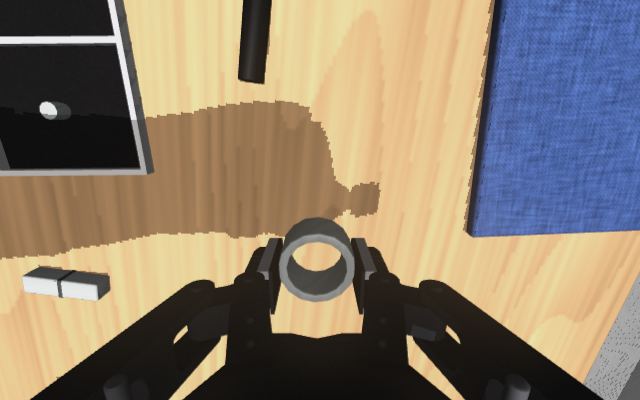

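The sleeve is gripped between the pads, with its rim centred at about (317,266). I'll measure its offset from the TCP and then travel.

```bash
python3 - <<'E'
from h import *
c=read_camera("wrist"); p,M,s=tool(); X=ray(c,(317,267),p[2]-.0046+.024); print(X,p, (M.T@(X-p)*1e3).round(1))
grey(c,(35,95,60,125),.015)
E
python3 -m crank '{"travel":[[0.4,-0.9,0],[0.8,-1.9,0],[1.2,-2.8,0],[1.6,-3.7,0],[2.0,-4.6,0]],"turn":[0,0,0,0,0]}'
python3 -m crank '{"travel":[[0,0,0.1],[0,0,0.2],[0,0,0.3],[0,0,0.3],[0,0,0.3]],"turn":[0,0,0,0,0]}'
python3 - <<'E'
from h import *
go(.4637,.271,.009,6.5)
c=read_camera("wrist"); cv2.imwrite("pics/w3.png",c["image"][:,:,::-1])
E
```

```text
[0.6544551  0.2121791  0.08735948] [0.65342082 0.21162251 0.06795948] [  0.4   1.1 -19.4]
[ 47.3 109.3] xy [0.466  0.2696] size 11.6 11.6 ang [np.float64(42.8), np.float64(134.0)]
clock: 4.93
tcp_pos: [0.4582, 0.271, 0.0655]
orientation: [-0.001, 0.668, 0.744, -0.001]
wrist_force: [-0.4, 1.0, -0.3]
finger_gap: 0.0379
clock: 5.35
tcp_pos: [0.4623, 0.271, 0.0546]
orientation: [-0.0, 0.669, 0.743, -0.0]
wrist_force: [0.1, 0.3, -1.7]
finger_gap: 0.0379
travel [-0.002  0.035  1.14 ] turn -0.008 j6 1.85 t 5.35
```

View pics/w3.png

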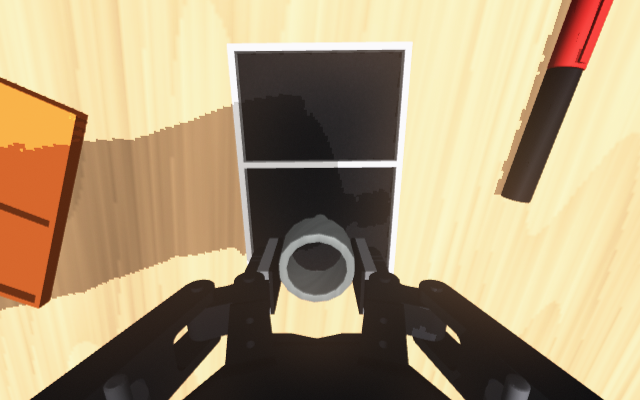

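The view shows the sleeve at (317,266), centred between the tray walls (about 247 and 390) over the sleeve bay. Lowering.

```bash
python3 -m crank '{"travel":[[0,0.03,0.25],[0,0.03,0.5],[0,0.03,0.75],[0,0.03,0.95],[0,0.03,1.1]],"turn":[0,0,0,0,0]}'
python3 -m crank '{"travel":[[0,0,0],[0,0,0],[0,0,0.05],[0,0,0.05],[0,0,0.05]],"turn":[0,0,0,0,0]}'
python3 -m crank '{"travel":[[0,0,0],[0,0,0],[0,0,0],[0,0,0],[0,0,0]],"turn":[0,0,0,0,0]}' 58
python3 -m crank '{"travel":[[0,0,-0.3],[0,0,-0.8],[0,0,-1.6],[0,0,-2.4],[0,0,-2.4]],"turn":[0,0,0,0,0]}'
python3 - <<'E'
from h import *
go(.4567,-.1326,.10,-12.3)
c=read_camera("wrist"); cv2.imwrite("pics/w4.png",c["image"][:,:,::-1])
E
```

```text
clock: 5.82
tcp_pos: [0.4617, 0.2711, 0.0095]
orientation: [-0.001, 0.668, 0.744, -0.001]
wrist_force: [0.3, -0.1, -1.9]
finger_gap: 0.0382
clock: 6.23
tcp_pos: [0.463, 0.2717, 0.0097]
orientation: [0.0, 0.668, 0.744, 0.0]
wrist_force: [-0.4, 0.1, -1.0]
finger_gap: 0.0384
clock: 6.65
tcp_pos: [0.4628, 0.2716, 0.0095]
orientation: [0.0, 0.668, 0.744, 0.0]
wrist_force: [0.5, -0.4, 0.1]
finger_gap: 0.0581
clock: 7.07
tcp_pos: [0.4663, 0.2731, 0.1115]
orientation: [0.002, 0.668, 0.744, 0.004]
wrist_force: [1.3, 1.4, 0.4]
finger_gap: 0.0579
travel [-10.058  -1.326   0.247] turn 0.322 j6 1.84 t 7.0667
```

View pics/w4.png

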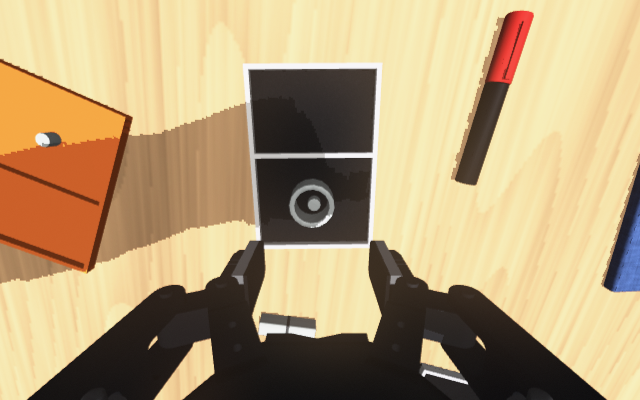

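The sleeve stands over the post at (312,205). Going to the second sleeve.

```bash
python3 -m crank '{"travel":[[-5.0,-0.65,0],[-5.0,-0.65,0],[-5.0,-0.65,0],[-5.0,-0.65,0],[-5.0,-0.65,0]],"turn":[0,0,0,0,0]}' 70
python3 -m crank '{"travel":[[-5.05,-0.7,0],[-5.05,-0.7,0],[-5.05,-0.7,0],[-5.05,-0.7,0],[-5.05,-0.7,0]],"turn":[0,0,0,0,0]}'
python3 -m crank '{"travel":[[0,0,0],[0,0,0],[0,0,0],[0,0,0],[0,0,0]],"turn":[0.32,0.32,0.32,0.32,0.32]}'
python3 - <<'E'
from h import *
go(.4567,-.1326,.004,-12.3)
c=read_camera("wrist"); cv2.imwrite("pics/w5.png",c["image"][:,:,::-1])
grey(c,(285,165,350,245),.012)
E
```

```text
clock: 7.53
tcp_pos: [0.457, 0.0678, 0.1044]
orientation: [-0.0, 0.668, 0.744, -0.001]
wrist_force: [-0.1, -0.2, 0.6]
finger_gap: 0.0699
clock: 7.95
tcp_pos: [0.4509, -0.1361, 0.1045]
orientation: [-0.0, 0.669, 0.744, -0.0]
wrist_force: [0.8, -0.1, 0.4]
finger_gap: 0.0699
clock: 8.37
tcp_pos: [0.4513, -0.1338, 0.1046]
orientation: [-0.001, 0.778, 0.629, -0.0]
wrist_force: [-0.2, -0.2, 0.4]
finger_gap: 0.0698
travel [0.056 0.128 2.514] turn 0.004 j6 1.32 t 8.3667
[324.  203.5] xy [ 0.4572 -0.1371] size 39.4 40.7 ang [np.float64(6.9), np.float64(97.2)]
```

```bash
python3 -m crank '{"travel":[[0,0.14,0.7],[0,0.14,1.3],[0,0.14,1.8],[0,0.14,2.2],[0,0.14,2.45]],"turn":[0,0,0,0,0]}' 70 40
python3 -m crank '{"travel":[[0,0,0],[0,0,0],[0,0,0.02],[0,0,0.02],[0,0,0.02]],"turn":[0,0,0,0,0]}'
python3 -m crank '{"travel":[[0,0,0],[0,0,0],[0,0,0],[0,0,0],[0,0,0]],"turn":[0,0,0,0,0]}' 30 40
python3 -m crank '{"travel":[[0,0,0],[0,0,0],[0,0,0],[0,0,0],[0,0,0]],"turn":[0,0,0,0,0]}'
python3 -m crank '{"travel":[[0,0,-0.3],[0,0,-0.7],[0,0,-1.2],[0,0,-1.5],[0,0,-1.5]],"turn":[0,0,0,0,0]}'
python3 - <<'E'
from h import *
go(.6555,.0285,.055,-12.3)
c=read_camera("wrist"); cv2.imwrite("pics/w6.png",c["image"][:,:,::-1])
p,M,s=tool()
E
```

```text
clock: 8.83
tcp_pos: [0.4562, -0.1341, 0.0053]
orientation: [-0.001, 0.777, 0.629, -0.001]
wrist_force: [-0.3, -0.5, 0.1]
finger_gap: 0.07
clock: 9.25
tcp_pos: [0.4581, -0.1354, 0.0073]
orientation: [0.001, 0.778, 0.628, 0.0]
wrist_force: [0.4, 0.3, 0.6]
finger_gap: 0.07
clock: 9.67
tcp_pos: [0.4577, -0.1353, 0.0071]
orientation: [0.0, 0.778, 0.628, 0.0]
wrist_force: [-0.9, 0.8, 5.2]
finger_gap: 0.0377
clock: 10.08
tcp_pos: [0.4577, -0.1353, 0.0072]
orientation: [0.0, 0.778, 0.628, 0.0]
wrist_force: [-1.1, 1.1, 5.6]
finger_gap: 0.0379
clock: 10.5
tcp_pos: [0.4591, -0.136, 0.0688]
orientation: [0.002, 0.778, 0.628, 0.001]
wrist_force: [1.4, -0.7, -0.7]
finger_gap: 0.0378
travel [5.057 3.929 0.358] turn 0.002 j6 1.33 t 10.5
```

```bash
python3 -m crank '{"travel":[[0.8,0.6,0],[1.5,1.2,0],[2.3,1.8,0],[3.0,2.3,0],[3.7,2.9,0]],"turn":[0,0,0,0,0]}'
python3 -m crank '{"travel":[[0.6,0.5,0],[1.1,0.9,0],[1.36,1.03,0.1],[1.36,1.03,0.2],[1.36,1.03,0.2]],"turn":[0,0,0,0,0]}'
python3 - <<'E'
from h import *
go(.6555,.0285,.0115,-12.3)
c=read_camera("wrist"); cv2.imwrite("pics/w6.png",c["image"][:,:,::-1])
E
```

```text
clock: 10.97
tcp_pos: [0.6017, -0.0134, 0.0647]
orientation: [-0.001, 0.778, 0.628, -0.001]
wrist_force: [0.3, -0.7, -0.6]
finger_gap: 0.0381
clock: 11.38
tcp_pos: [0.6517, 0.0298, 0.0556]
orientation: [-0.002, 0.778, 0.628, -0.002]
wrist_force: [-1.2, -0.4, -1.2]
finger_gap: 0.0376
travel [-0.01   0.104  1.103] turn 0.003 j6 1.71 t 11.3833
```

View pics/w6.png

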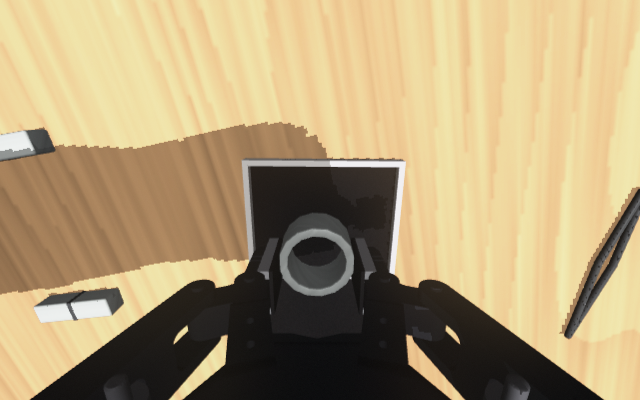

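The sleeve at (317,262) is above the sleeve bay of the far tray, with the bay walls at 248 and 398. Lowering.

```bash
python3 -m crank '{"travel":[[0,0.06,0.25],[0,0.06,0.5],[0,0.06,0.75],[0,0.06,0.9],[0,0.06,1.05]],"turn":[0,0,0,0,0]}'
python3 -m crank '{"travel":[[0,0,0],[0,0,0],[0,0,0.05],[0,0,0.05],[0,0,0.05]],"turn":[0,0,0,0,0]}'
python3 -m crank '{"travel":[[0,0,0],[0,0,0],[0,0,0],[0,0,0],[0,0,0]],"turn":[0,0,0,0,0]}' 58
python3 -m crank '{"travel":[[0,0,-0.3],[0,0,-0.8],[0,0,-1.6],[0,0,-2.4],[0,0,-2.4]],"turn":[0,0,0,0,0]}'
python3 - <<'E'
from h import *
print('flange');go(.637,-.211,.12,0)
print('bar1');go(.451,.127,.12,87.3)
c=read_camera("wrist"); cv2.imwrite("pics/w7.png",c["image"][:,:,::-1])
E
```

```text
clock: 11.85
tcp_pos: [0.6551, 0.0285, 0.0152]
orientation: [-0.001, 0.778, 0.628, -0.001]
wrist_force: [0.0, 0.1, -1.7]
finger_gap: 0.0381
clock: 12.27
tcp_pos: [0.6564, 0.029, 0.0149]
orientation: [0.0, 0.778, 0.628, 0.0]
wrist_force: [0.2, -0.5, -0.3]
finger_gap: 0.0382
clock: 12.68
tcp_pos: [0.6562, 0.029, 0.0147]
orientation: [0.0, 0.778, 0.628, 0.0]
wrist_force: [-0.3, 0.1, 0.2]
finger_gap: 0.0579
clock: 13.1
tcp_pos: [0.6603, 0.0287, 0.119]
orientation: [0.004, 0.778, 0.628, 0.004]
wrist_force: [0.2, 0.6, 0.5]
finger_gap: 0.0583
flange
travel [-5.981  0.697 -0.028] turn -0.213 j6 1.71 t 13.1
bar1
travel [ 1.296 -5.633 -0.09 ] turn 1.405 j6 1.71 t 13.1
```

View pics/w7.png

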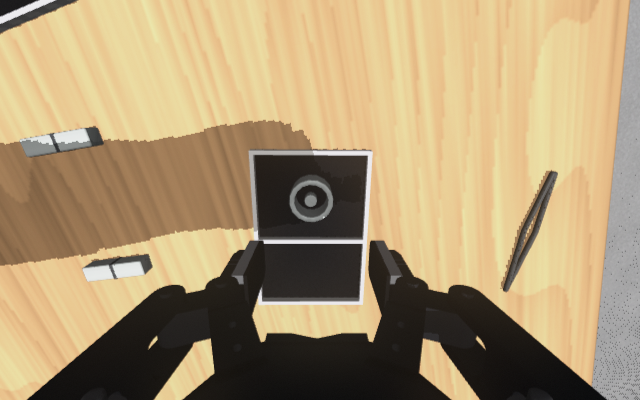

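Both sleeves are on their posts; this one shows at (311,201). Next is the bushing.

```bash
python3 -m crank '{"travel":[[-1,0.1,0],[-2,0.2,0],[-3,0.35,0],[-4,0.47,0],[-5,0.59,0]],"turn":[0,0,0,0,0]}' 65
python3 -m crank '{"travel":[[-0.6,0.1,0],[-0.98,0.11,0],[-0.98,0.11,0],[-0.98,0.11,0],[-0.98,0.11,0]],"turn":[0,0,0,0,0]}'
python3 - <<'E'
from h import *
go(.637,-.212,.012)
c=read_camera("wrist"); cv2.imwrite("pics/w8.png",c["image"][:,:,::-1])
grey(c,(270,150,360,245),.006)
E
```

```text
clock: 13.57
tcp_pos: [0.6361, -0.1729, 0.1102]
orientation: [-0.0, 0.778, 0.628, -0.0]
wrist_force: [0.4, -0.1, -0.4]
finger_gap: 0.0646
clock: 13.98
tcp_pos: [0.6327, -0.2093, 0.1102]
orientation: [-0.001, 0.778, 0.628, 0.0]
wrist_force: [0.4, 0.1, 0.1]
finger_gap: 0.0651
travel [-0.045  0.122  2.454] turn 0 j6 1.34 t 13.9833
[325. 199.] xy [ 0.6399 -0.2125] size 48.8 50.6 ang [np.float64(167.9), np.float64(80.0)]
```

View pics/w8.png

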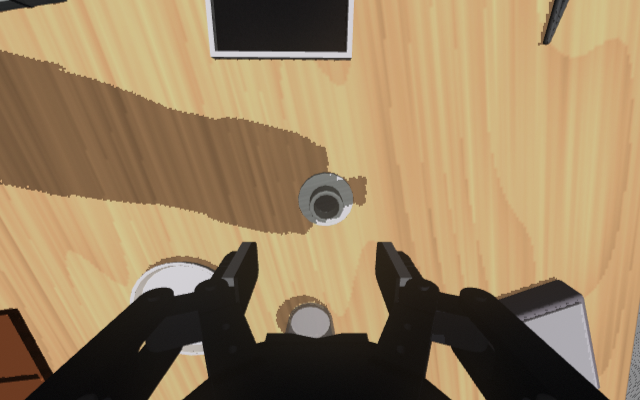

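The bushing is at (325,199). The cup is at (308,320), clear of the fingers. Gripping by the hub.

```bash
python3 -m crank '{"travel":[[-0.04,0.15,0.7],[-0.04,0.15,1.3],[-0.04,0.15,1.8],[-0.04,0.15,2.2],[-0.04,0.15,2.4]],"turn":[0,0,0,0,0]}' 65 40
python3 -m crank '{"travel":[[0,0,0],[0,0,0],[0,0,0],[0,0,0],[0,0,0]],"turn":[0,0,0,0,0]}' 20 40
python3 -m crank '{"travel":[[0,0,0],[0,0,0],[0,0,0],[0,0,0],[0,0,0]],"turn":[0,0,0,0,0]}'
python3 -m crank '{"travel":[[0,0,-0.3],[0,0,-0.7],[0,0,-1.2],[0,0,-1.5],[0,0,-1.5]],"turn":[0,0,0,0,0]}'
python3 - <<'E'
from h import *
go(.4721,-.299,.065)
c=read_camera("wrist"); cv2.imwrite("pics/w9.png",c["image"][:,:,::-1])
E
```

```text
clock: 14.45
tcp_pos: [0.6372, -0.2108, 0.0119]
orientation: [-0.002, 0.777, 0.629, -0.001]
wrist_force: [-0.2, 0.6, 0.7]
finger_gap: 0.0649
clock: 14.87
tcp_pos: [0.6396, -0.2137, 0.0162]
orientation: [0.001, 0.778, 0.628, 0.001]
wrist_force: [0.3, 1.7, 2.6]
finger_gap: 0.0276
clock: 15.28
tcp_pos: [0.6396, -0.2137, 0.0161]
orientation: [0.001, 0.778, 0.628, 0.001]
wrist_force: [1.3, 1.9, 6.2]
finger_gap: 0.0277
clock: 15.7
tcp_pos: [0.6404, -0.2148, 0.0783]
orientation: [0.003, 0.778, 0.628, 0.001]
wrist_force: [1.2, -0.0, -1.8]
finger_gap: 0.0276
travel [-2.947 -3.668  0.317] turn 0 j6 1.34 t 15.7
```

View pics/w9.png

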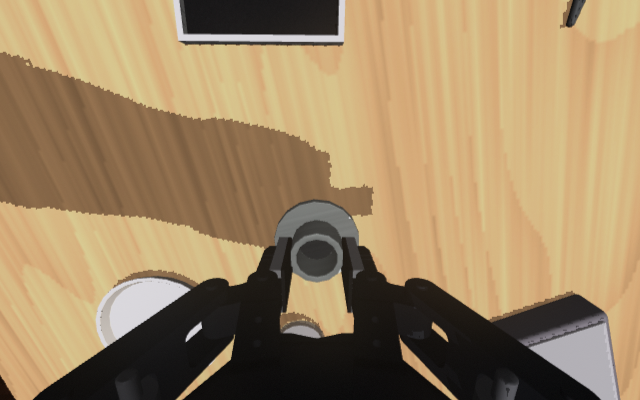

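The bushing is held level, its hub rim at about (317,258). I'll take a dog-leg to the dish to stay clear of the cup.

```bash
python3 -m crank '{"travel":[[-0.15,-0.7,0],[-0.35,-1.5,0],[-0.5,-2.3,0],[-0.64,-2.93,0],[-0.64,-2.93,0]],"turn":[0,0,0,0,0]}'
python3 -m crank '{"travel":[[-0.8,-0.25,0],[-1.6,-0.5,0],[-2.3,-0.74,0],[-2.3,-0.74,0],[-2.3,-0.74,0]],"turn":[0,0,0,0,0]}'
python3 - <<'E'
from h import *
go(.4721,-.299,.021)
c=read_camera("wrist"); cv2.imwrite("pics/w10.png",c["image"][:,:,::-1])
E
```

```text
clock: 16.17
tcp_pos: [0.5115, -0.2118, 0.0723]
orientation: [-0.004, 0.779, 0.627, -0.002]
wrist_force: [-1.0, -0.5, -1.6]
finger_gap: 0.0277
clock: 16.58
tcp_pos: [0.4693, -0.2987, 0.0736]
orientation: [-0.0, 0.779, 0.627, 0.0]
wrist_force: [0.2, 0.7, -1.0]
finger_gap: 0.0279
travel [0.006 0.071 1.316] turn 0 j6 1.08 t 16.5833
```

View pics/w10.png

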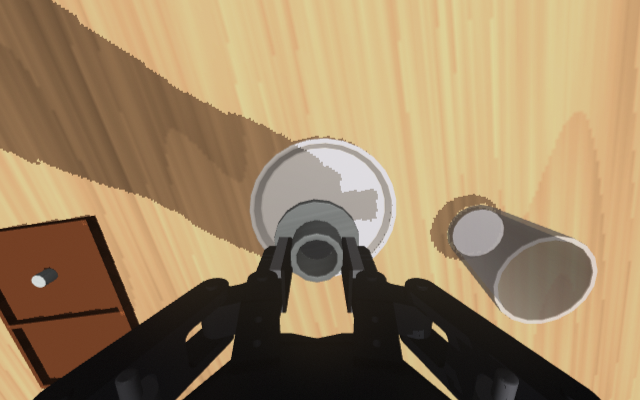

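The dish is centred at (323,208) under the held bushing, with the cup at (480,235) well to the right. Lowering.

```bash
python3 -m crank '{"travel":[[0,0.07,0.3],[0,0.07,0.6],[0,0.07,0.9],[0,0.07,1.1],[0,0.07,1.25]],"turn":[0,0,0,0,0]}'
python3 -m crank '{"travel":[[0,0,0],[0,0,0],[0,0,0.04],[0,0,0.04],[0,0,0.04]],"turn":[0,0,0,0,0]}'
python3 -m crank '{"travel":[[0,0,0],[0,0,0],[0,0,0],[0,0,0],[0,0,0]],"turn":[0,0,0,0,0]}' 50
python3 -m crank '{"travel":[[0,0,-0.3],[0,0,-0.8],[0,0,-1.6],[0,0,-2.4],[0,0,-2.4]],"turn":[0,0,0,0,0]}'
python3 - <<'E'
from h import *
c=read_camera("wrist"); cv2.imwrite("pics/w11.png",c["image"][:,:,::-1])
print('bar2');go(.4445,-.002,.11,85.1)
E
```

```text
clock: 17.05
tcp_pos: [0.4728, -0.2965, 0.0225]
orientation: [-0.001, 0.778, 0.629, -0.0]
wrist_force: [-0.3, 0.6, -2.5]
finger_gap: 0.0278
clock: 17.47
tcp_pos: [0.4732, -0.2984, 0.0234]
orientation: [0.0, 0.778, 0.628, 0.0]
wrist_force: [0.3, -0.1, -0.7]
finger_gap: 0.0276
clock: 17.88
tcp_pos: [0.4729, -0.2982, 0.0231]
orientation: [0.0, 0.778, 0.628, 0.0]
wrist_force: [0.0, 1.1, 0.0]
finger_gap: 0.0499
clock: 18.3
tcp_pos: [0.4759, -0.3006, 0.1253]
orientation: [0.005, 0.778, 0.628, 0.001]
wrist_force: [1.2, 0.3, 0.6]
finger_gap: 0.05
bar2
travel [ 7.121 -2.325  0.278] turn 1.443 j6 1.08 t 18.35
```

View pics/w11.png

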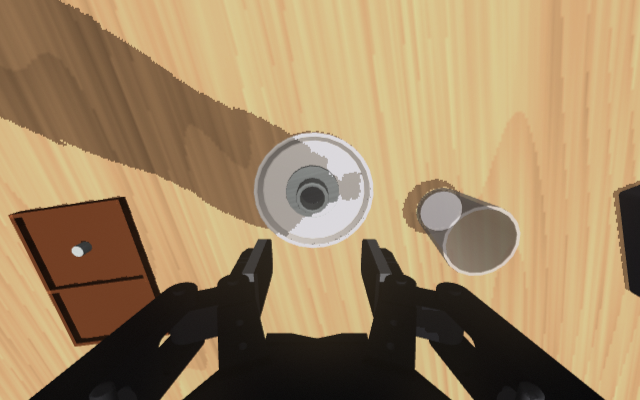

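The bushing stands in the dish at (312,190). Now the bars, starting with the one at y≈0.

```bash
python3 -m crank '{"travel":[[0.95,-0.31,0],[1.9,-0.62,0],[2.85,-0.93,0],[3.8,-1.24,0],[4.75,-1.55,0]],"turn":[0,0,0,0,0]}' 45
python3 -m crank '{"travel":[[0.9,-0.3,0],[1.8,-0.6,0],[2.37,-0.78,0.2],[2.37,-0.78,0.2],[2.37,-0.78,0.2]],"turn":[0,0,0,0,0]}'
python3 -m crank '{"travel":[[0,0,0],[0,0,0],[0,0,0],[0,0,0],[0,0,0]],"turn":[0.6,0.6,0.6,0.6,0.6]}'
python3 -m crank '{"travel":[[0,0,0],[0,0,0],[0,0,0],[0,0,0],[0,0,0]],"turn":[0.6,0.6,0.6,0.6,0.6]}'
python3 -m crank '{"travel":[[0,0,0],[0,0,0],[0,0,0],[0,0,0],[0,0,0]],"turn":[0.24,0.24,0.24,0.24,0.24]}'
python3 - <<'E'
from h import *
c=read_camera("wrist"); cv2.imwrite("pics/w12.png",c["image"][:,:,::-1])
go(.4445,-.002,.006,85.1)
C=-np.array(c["R"]).T@c["t"]; print(C, np.array(c["K"])@(np.array(c["R"])@[.4445,-.002,.008]+c["t"]))
E
```

```text
clock: 18.77
tcp_pos: [0.4512, -0.0975, 0.1179]
orientation: [-0.001, 0.779, 0.628, -0.0]
wrist_force: [0.6, 0.8, 0.9]
finger_gap: 0.045
clock: 19.18
tcp_pos: [0.4408, 0.0013, 0.1099]
orientation: [-0.001, 0.777, 0.629, -0.001]
wrist_force: [0.2, -0.3, -0.1]
finger_gap: 0.0449
clock: 19.6
tcp_pos: [0.4423, -0.0013, 0.1106]
orientation: [0.0, 0.931, 0.366, -0.0]
wrist_force: [-0.1, 0.1, -0.5]
finger_gap: 0.0452
clock: 20.02
tcp_pos: [0.4422, -0.0014, 0.1106]
orientation: [0.0, 0.997, 0.075, -0.0]
wrist_force: [-0.2, 0.5, 0.2]
finger_gap: 0.0448
clock: 20.43
tcp_pos: [0.4421, -0.0007, 0.1107]
orientation: [0.0, 0.999, -0.04, -0.0]
wrist_force: [-0.2, -0.8, 0.2]
finger_gap: 0.0447
travel [0.065 0.031 2.619] turn 0.005 j6 3.04 t 20.4833
[ 0.51641334 -0.00713783  0.25255948] [80.83453902 49.96119859  0.25494711]
```

View pics/w12.png

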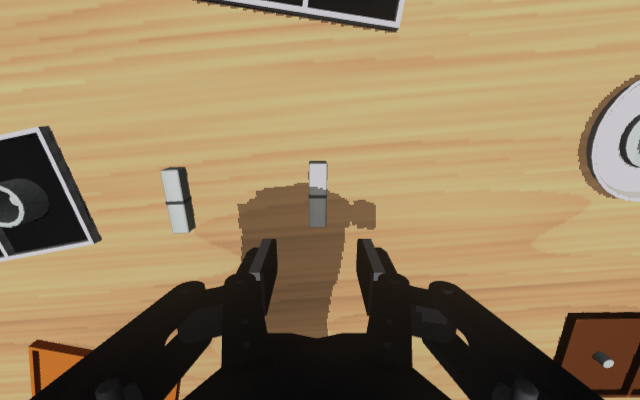

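The bar is centred at (318,194), where the top-view estimate projects (317,196), and it is square to the jaws. But j6 is at 3.04, near its limit of 3.14, so I'll turn the wrist back half a turn for the same grasp.

```bash
python3 -m crank '{"travel":[[0,0,0],[0,0,0],[0,0,0],[0,0,0],[0,0,0]],"turn":[-0.6,-0.6,-0.6,-0.6,-0.6]}'
python3 -m crank '{"travel":[[0,0,0],[0,0,0],[0,0,0],[0,0,0],[0,0,0]],"turn":[-0.6,-0.6,-0.6,-0.6,-0.6]}'
python3 -m crank '{"travel":[[0,0,0],[0,0,0],[0,0,0],[0,0,0],[0,0,0]],"turn":[-0.6,-0.6,-0.6,-0.6,-0.6]}'
python3 -m crank '{"travel":[[0,0,0],[0,0,0],[0,0,0],[0,0,0],[0,0,0]],"turn":[-0.6,-0.6,-0.6,-0.6,-0.6]}'
python3 -m crank '{"travel":[[0,0,0],[0,0,0],[0,0,0],[0,0,0],[0,0,0]],"turn":[-0.6,-0.6,-0.6,-0.6,-0.6]}'
python3 -m crank '{"travel":[[0,0,0],[0,0,0],[0,0,0]],"turn":[-0.14,-0.14,-0.14]}'
python3 - <<'E'
from h import *
go(.4445,-.002,.006,85.1)
E
```

```text
clock: 20.9
tcp_pos: [0.442, -0.0002, 0.1109]
orientation: [0.0, 0.966, 0.26, 0.0]
wrist_force: [-0.8, 0.9, 0.3]
finger_gap: 0.0446
clock: 21.32
tcp_pos: [0.442, -0.0001, 0.1109]
orientation: [0.0, 0.846, 0.534, 0.0]
wrist_force: [-0.3, -0.5, 0.2]
finger_gap: 0.0449
clock: 21.73
tcp_pos: [0.442, -0.0002, 0.1109]
orientation: [0.0, 0.65, 0.76, 0.0]
wrist_force: [0.6, 0.7, -0.9]
finger_gap: 0.0453
clock: 22.15
tcp_pos: [0.442, -0.0001, 0.1109]
orientation: [0.0, 0.397, 0.918, 0.0]
wrist_force: [-0.5, -1.2, 0.4]
finger_gap: 0.045
clock: 22.57
tcp_pos: [0.442, -0.0001, 0.1109]
orientation: [0.0, 0.108, 0.994, 0.0]
wrist_force: [0.4, 0.9, -1.0]
finger_gap: 0.045
clock: 22.82
tcp_pos: [0.442, -0.0001, 0.1109]
orientation: [0.0, 0.043, 0.999, 0.0]
wrist_force: [-1.5, -0.1, 0.8]
finger_gap: 0.0452
travel [-0.067 -0.041  2.622] turn 0.0 j6 -0.1 t 22.8167
```

```bash
python3 -m crank '{"travel":[[-0.06,-0.04,0.7],[-0.06,-0.04,1.4],[-0.06,-0.04,1.9],[-0.06,-0.04,2.3],[-0.06,-0.04,2.55]],"turn":[0,0,0,0,0]}' 45 40
python3 -m crank '{"travel":[[0,0,0],[0,0,0.05],[0,0,0.07],[0,0,0.07],[0,0,0.07]],"turn":[0,0,0,0,0]}'
python3 -m crank '{"travel":[[0,0,0],[0,0,0],[0,0,0],[0,0,0],[0,0,0]],"turn":[0,0,0,0,0]}' 5 40
python3 -m crank '{"travel":[[0,0,0],[0,0,0],[0,0,0],[0,0,0],[0,0,0]],"turn":[0,0,0,0,0]}'
python3 -m crank '{"travel":[[0,0,-0.3],[0,0,-0.7],[0,0,-1.2],[0,0,-1.5],[0,0,-1.5]],"turn":[0,0,0,0,0]}'
python3 - <<'E'
from h import *
go(.639,-.051,.055,77.7)
E
```

```text
clock: 23.23
tcp_pos: [0.443, -0.0016, 0.0071]
orientation: [-0.001, 0.043, 0.999, 0.0]
wrist_force: [-0.1, -0.4, -0.5]
finger_gap: 0.0448
clock: 23.65
tcp_pos: [0.4449, -0.002, 0.0068]
orientation: [0.001, 0.042, 0.999, -0.0]
wrist_force: [0.4, 0.4, -0.0]
finger_gap: 0.045
clock: 24.07
tcp_pos: [0.4446, -0.0018, 0.0067]
orientation: [0.001, 0.042, 0.999, 0.0]
wrist_force: [-1.8, 0.6, 6.1]
finger_gap: 0.0145
clock: 24.48
tcp_pos: [0.4446, -0.0018, 0.0067]
orientation: [0.001, 0.042, 0.999, 0.0]
wrist_force: [-0.8, -0.2, 5.2]
finger_gap: 0.0145
clock: 24.9
tcp_pos: [0.446, -0.0021, 0.0682]
orientation: [0.002, 0.042, 0.999, -0.0]
wrist_force: [0.3, -0.3, -1.4]
finger_gap: 0.0145
travel [-4.91  -0.814  0.351] turn 0.131 j6 -0.1 t 24.9
```

```bash
python3 -m crank '{"travel":[[-1,-0.16,0],[-2,-0.32,0],[-3,-0.5,0],[-4,-0.65,0],[-4.85,-0.8,0]],"turn":[0,0,0.05,0.1,0.13]}'
python3 -m crank '{"travel":[[0,0,0],[0,0,0],[0,0,0],[0,0,0],[0,0,0]],"turn":[0,0,0,0,0]}'
python3 - <<'E'
from h import *
go(.639,-.051,.011,77.7)
c=read_camera("wrist"); cv2.imwrite("pics/w13.png",c["image"][:,:,::-1])
E
```

```text
clock: 25.32
tcp_pos: [0.6368, -0.0505, 0.0645]
orientation: [-0.0, 0.108, 0.994, 0.0]
wrist_force: [0.5, -0.1, -0.5]
finger_gap: 0.0147
clock: 25.73
tcp_pos: [0.6333, -0.0494, 0.0659]
orientation: [-0.001, 0.106, 0.994, 0.0]
wrist_force: [-0.0, -0.6, -1.0]
finger_gap: 0.0151
travel [-0.148 -0.008  1.371] turn 0.001 j6 0.01 t 25.7333
```

View pics/w13.png

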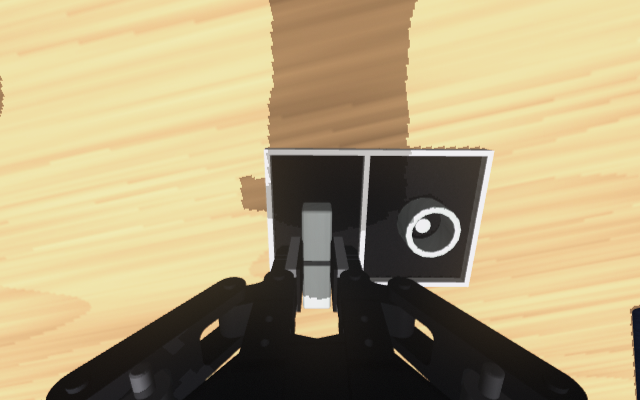

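The bar is at (317,255), aligned and centred in the narrow bay (walls at 272 and 365). Lowering and releasing with a small opening.

```bash
python3 -m crank '{"travel":[[-0.12,0,0.3],[-0.12,0,0.6],[-0.12,0,0.9],[-0.12,0,1.1],[-0.12,0,1.3]],"turn":[0,0,0,0,0]}'
python3 -m crank '{"travel":[[0,0,0],[0,0,0.05],[0,0,0.05],[0,0,0.05],[0,0,0.05]],"turn":[0,0,0,0,0]}'
python3 -m crank '{"travel":[[0,0,0],[0,0,0],[0,0,0],[0,0,0],[0,0,0]],"turn":[0,0,0,0,0]}' 27
python3 -m crank '{"travel":[[0,0,-0.3],[0,0,-0.8],[0,0,-1.6],[0,0,-2.4],[0,0,-2.4]],"turn":[0,0,0,0,0]}'
python3 - <<'E'
from h import *
go(.451,.127,.11,87.3)
E
```

```text
clock: 26.2
tcp_pos: [0.6384, -0.0507, 0.0121]
orientation: [-0.001, 0.107, 0.994, 0.0]
wrist_force: [-0.1, -0.4, -1.0]
finger_gap: 0.015
clock: 26.62
tcp_pos: [0.6401, -0.0511, 0.0127]
orientation: [0.001, 0.107, 0.994, -0.0]
wrist_force: [-0.5, 0.5, -1.0]
finger_gap: 0.0144
clock: 27.03
tcp_pos: [0.6397, -0.051, 0.0123]
orientation: [0.0, 0.107, 0.994, 0.0]
wrist_force: [-0.7, -0.3, 0.6]
finger_gap: 0.0268
clock: 27.45
tcp_pos: [0.6437, -0.0517, 0.1163]
orientation: [0.006, 0.107, 0.994, -0.001]
wrist_force: [1.7, -0.6, 0.9]
finger_gap: 0.0269
travel [5.656 3.345 0.094] turn -0.167 j6 0.01 t 27.45
```

```bash
python3 -m crank '{"travel":[[0.8,0.5,0],[1.6,1,0],[2.4,1.45,0],[3.2,1.9,0],[4,2.4,0]],"turn":[0,0,0,0,0]}' 45
python3 -m crank '{"travel":[[0.8,0.5,0],[1.65,0.95,0],[1.65,0.95,0],[1.65,0.95,0],[1.65,0.95,0]],"turn":[-0.05,-0.1,-0.17,-0.17,-0.17]}'
python3 - <<'E'
from h import *
go(.451,.127,.006,87.3)
c=read_camera("wrist")
print(np.divide(*(lambda v:(v[:2],v[2]))(np.array(c["K"])@(np.array(c["R"])@[.451,.127,.008]+c["t"]))))
grey(c,(285,140,350,240),.012)
E
```

```text
clock: 27.87
tcp_pos: [0.5024, 0.0775, 0.1089]
orientation: [0.001, 0.107, 0.994, 0.0]
wrist_force: [0.3, 0.6, -0.3]
finger_gap: 0.0455
clock: 28.28
tcp_pos: [0.4479, 0.1282, 0.1091]
orientation: [0.001, 0.022, 1.0, 0.0]
wrist_force: [0.2, -0.7, -0.1]
finger_gap: 0.0449
travel [-0.071 -0.028  2.579] turn 0.002 j6 0.15 t 28.2833
[315.57784195 202.80646012]
[315.5 187.5] xy [0.4357 0.1276] size 30.4 14.9 ang [np.float64(176.9), np.float64(87.4)]
```

One half-bar was caught (30 x 15 mm up to the weld line), and it puts the bar centre at (0.451, 0.1276), which agrees. Grasping.

```bash
python3 -m crank '{"travel":[[-0.06,-0.03,0.7],[-0.06,-0.03,1.4],[-0.06,-0.03,1.9],[-0.06,-0.03,2.3],[-0.06,-0.03,2.5]],"turn":[0,0,0,0,0]}' 45 40
python3 -m crank '{"travel":[[0,0,0],[0,0,0.05],[0,0,0.07],[0,0,0.07],[0,0,0.07]],"turn":[0,0,0,0,0]}'
python3 -m crank '{"travel":[[0,0,0],[0,0,0],[0,0,0],[0,0,0],[0,0,0]],"turn":[0,0,0,0,0]}' 5 40
python3 -m crank '{"travel":[[0,0,0],[0,0,0],[0,0,0],[0,0,0],[0,0,0]],"turn":[0,0,0,0,0]}'
python3 -m crank '{"travel":[[0,0,-0.3],[0,0,-0.7],[0,0,-1.2],[0,0,-1.8],[0,0,-1.8]],"turn":[0,0,0,0,0]}'
python3 - <<'E'
from h import *
go(.455,.351,.075,96.5)
E
```

```text
clock: 28.75
tcp_pos: [0.4494, 0.1256, 0.0061]
orientation: [-0.001, 0.024, 1.0, -0.0]
wrist_force: [0.8, -0.1, -0.2]
finger_gap: 0.0451
clock: 29.17
tcp_pos: [0.4504, 0.1267, 0.0062]
orientation: [0.001, 0.022, 1.0, 0.0]
wrist_force: [0.1, 0.1, -0.2]
finger_gap: 0.0447
clock: 29.58
tcp_pos: [0.4499, 0.1268, 0.0059]
orientation: [0.0, 0.022, 1.0, 0.0]
wrist_force: [-0.6, 0.9, 5.3]
finger_gap: 0.0144
clock: 30.0
tcp_pos: [0.4499, 0.1268, 0.0059]
orientation: [0.001, 0.022, 1.0, 0.0]
wrist_force: [-1.8, 0.2, 5.6]
finger_gap: 0.0147
clock: 30.42
tcp_pos: [0.452, 0.127, 0.0809]
orientation: [0.003, 0.022, 1.0, 0.0]
wrist_force: [-0.2, 0.2, -1.0]
finger_gap: 0.0147
travel [0.169 5.598 0.151] turn -0.157 j6 0.15 t 30.4167
```

```bash
python3 -m crank '{"travel":[[0.03,1,0],[0.06,2,0],[0.1,3,0],[0.13,4,0],[0.15,4.9,0]],"turn":[0,0,0,0,0]}'
python3 -m crank '{"travel":[[0,0.7,0],[0,0.7,0],[0,0.7,0],[0,0.7,0],[0,0.7,0]],"turn":[-0.08,-0.157,-0.157,-0.157,-0.157]}'
python3 - <<'E'
from h import *
go(.455,.351,.010,96.5)
c=read_camera("wrist"); cv2.imwrite("pics/w14.png",c["image"][:,:,::-1])
E
```

```text
clock: 30.83
tcp_pos: [0.4513, 0.3247, 0.0764]
orientation: [-0.0, 0.022, 1.0, -0.0]
wrist_force: [0.6, -0.4, -1.2]
finger_gap: 0.0148
clock: 31.25
tcp_pos: [0.4527, 0.3497, 0.0765]
orientation: [-0.001, -0.055, 0.998, -0.0]
wrist_force: [-0.1, -0.1, -1.4]
finger_gap: 0.0148
travel [-0.063  0.027  1.663] turn -0.003 j6 0.41 t 31.25
```

View pics/w14.png

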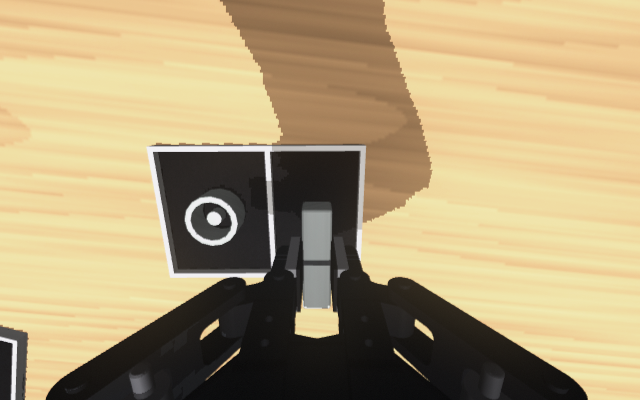

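The bar is at (317,255), inside the narrow bay (walls at about 273 and 362) and aligned. Lowering, releasing and backing off so the view is clear.

```bash
python3 -m crank '{"travel":[[-0.05,0.02,0.4],[-0.05,0.02,0.8],[-0.05,0.02,1.2],[-0.05,0.02,1.45],[-0.05,0.02,1.6]],"turn":[0,0,0,0,0]}'
python3 -m crank '{"travel":[[0,0,0],[0,0,0.04],[0,0,0.04],[0,0,0.04],[0,0,0.04]],"turn":[0,0,0,0,0]}'
python3 -m crank '{"travel":[[0,0,0],[0,0,0],[0,0,0],[0,0,0],[0,0,0]],"turn":[0,0,0,0,0]}' 27
python3 -m crank '{"travel":[[0,0,-0.3],[0,0,-0.8],[0,0,-1.6],[0,0,-2.6],[0,0,-3.4]],"turn":[0,0,0,0,0]}'
python3 -m crank '{"travel":[[0,1,-0.3],[0,2,-0.6],[0,3,-1],[0,4,-1],[0,4,-1]],"turn":[0,0,0,0,0]}'
python3 - <<'E'
from h import *
c=read_camera("top"); im=c["image"]
cv2.imwrite("pics/end.png",cv2.resize(im[90:235,130:480,::-1],(800,331),interpolation=cv2.INTER_CUBIC))
print(get_state()["clock"],get_state()["qvel"].round(3))
E
```

```text
clock: 31.72
tcp_pos: [0.4545, 0.3503, 0.0119]
orientation: [-0.001, -0.056, 0.998, -0.001]
wrist_force: [0.1, -0.9, -1.0]
finger_gap: 0.0148
clock: 32.13
tcp_pos: [0.4557, 0.3521, 0.0125]
orientation: [0.001, -0.057, 0.998, 0.0]
wrist_force: [-0.1, 0.3, -1.8]
finger_gap: 0.0145
clock: 32.55
tcp_pos: [0.4552, 0.3518, 0.0118]
orientation: [0.0, -0.057, 0.998, 0.0]
wrist_force: [-0.7, -0.2, 0.0]
finger_gap: 0.0273
clock: 32.97
tcp_pos: [0.4551, 0.3517, 0.1498]
orientation: [0.0, -0.057, 0.998, 0.0]
wrist_force: [1.4, 0.6, -0.5]
finger_gap: 0.027
clock: 33.38
tcp_pos: [0.436, 0.5175, 0.1879]
orientation: [0.001, -0.059, 0.998, 0.002]
wrist_force: [0.3, -0.5, -0.9]
finger_gap: 0.0268
33.4333 [-0.052 -0.033 -0.075  0.006 -0.023 -0.019]
```

The picture limit is reached, so I'll do the final check by numbers.

Run:
```python
from h import *
c=read_camera("top")
def px(x,y,z):
    v=np.array(c["K"])@(np.array(c["R"])@[x,y,z]+c["t"]); return (v[:2]/v[2]).round().astype(int)
for n,x,y,z,r,v in (("sleeve A",.4635,.2727,.015,13,80),("sleeve B",.6555,.0295,.015,13,80),("bar A",.4542,.3528,.011,13,80),("bar B",.6381,-.0491,.011,13,80),("flange",.472,-.297,.02,12,0)):
    u=px(x,y,z); print(n,u,end=" "); grey(c,(u[0]-r,u[1]-r,u[0]+r,u[1]+r),z,60,v) if n!="flange" else print()
grey(c,(435,130,475,168),.012); print(get_state()["qvel"].round(3))
h=cv2.cvtColor(c["image"],cv2.COLOR_RGB2HSV); m=(h[130:160,130:180,1]>180)&((h[130:160,130:180,0]<6)|(h[130:160,130:180,0]>172)); ys,xs=np.nonzero(m); print("cap",xs.mean()+130,ys.mean()+130)
```

```text
sleeve A [207 197] [205.5 197.5] xy [0.462  0.2757] size 38.1 38.6 ang [np.float64(91.0), np.float64(3.0)]
sleeve B [304 126] [303.5 125. ] xy [0.6572 0.0314] size 39.1 37.8 ang [np.float64(91.0), np.float64(1.0999999999999943)]
bar A [175 200] [174.1 199.5] xy [0.4561 0.3562] size 17.5 59.9 ang [np.float64(94.1), np.float64(6.599999999999994)]
bar B [334 133] [334.9 131.5] xy [ 0.6426 -0.0504] size 60.1 17.4 ang [np.float64(168.1), np.float64(77.5)]
flange [432 197] 
[454.2 147.8] xy [ 0.6038 -0.3592] size 81.7 61.0 ang [np.float64(150.8), np.float64(60.3)]
[-0.04  -0.028 -0.048  0.002 -0.007 -0.004]
cap 155.0701754385965 143.03508771929825
```

```bash
python3 -m crank '{"travel":[[0,0,0],[0,0,0],[0,0,0],[0,0,0],[0,0,0]],"turn":[0,0,0,0,0]}'; python3 -c "
from workcell import *
print(hand_in())"
```

```text
clock: 33.9
tcp_pos: [0.4375, 0.5098, 0.188]
orientation: [0.0, -0.056, 0.998, 0.0]
wrist_force: [0.3, -0.4, 0.4]
finger_gap: 0.0269
the job is handed in; nothing more can be done
None
```

I handed the job in at 33.9 s. Each black tray has a sleeve over its post and a bar lying flat in the narrow bay, and the bushing stands flange down in the dish. I placed both sleeves first, then the bushing, then the two bars.

- **Sleeves:** Close wrist views showed each one around its post. In the final top view both measured within about 3 mm of the bay centres, with footprints of about 38 mm.
- **Bars:** The final top view showed 60 x 17 mm footprints within about 5 mm of the bay centres, lined up with the trays to within about 1°.
- **Bushing:** I checked it only in the close wrist view right after release, where it stood near the middle of the dish. I did not measure it again at the end.
- **Cup and marker:** The marker's cap had not moved. The cup's blob centre shifted about 2 px from the first measurement, on a differently fitted outline. No move went near the cup, so I take that as measuring noise.
- **Checks that failed or disagreed:** The final picture could not be viewed because the viewing limit was reached, so the last check was by numbers only. The top and wrist cameras disagreed by about 4 mm in y on the sleeves, and I used the middle value. The contact forces I read stayed around 6 N.

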